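# Load the glass carrier and lift it level

## Task

Set the two crystal tumblers upright in the two wells of the oak glass carrier, putting them down gently and letting go of them. Then take the carrier by its handle bar, lift it well clear of the walnut shelf (about 10 cm) and keep it level and still in the air for at least three seconds; finish while still holding it up. Keep the glasses upright and the carrier level on the way, and leave the decanter, jar and shaker as they stand.

Things in the scene. Friction and masses are not known exactly. Their poses are not given: they have to be found in the camera images.
- carrier: Loose two-glass carrier, 0.4 kg: light oak board 110 mm (its x) by 270 mm (its y) by 24 mm thick, two round wells, and across the middle a gate-shaped handle: steel uprights at x = +-40 mm, y = 0, carrying an oak grip bar. Origin: centre of the underside, z up. Stands flat on the shelf, left or right of the robot, the decanter's cradle on the other side. Under 1 kg with both glasses.
- carrier_handle (a point): Centre of the carrier's grip bar, 150 mm above its underside. The bar runs along the carrier's x: 110 mm long, 24 mm thick (along the carrier's y: the width to pinch), 22 mm tall; it lies over the middle of the board, so the load balances once both glasses are in. Glasses in the wells: rims 100 mm above the underside, nearest walls 48 mm from the bar's mid-plane.
- carrier_well_1 (a point): Centre of the floor of the round well at the carrier's +y end (y = +80 mm, 12 mm above the underside): 71 mm wide, 12 mm deep, open above, mouth level with the board's top. Either glass may stand in either well. Setting a glass with the fingers closing along the carrier's x keeps the gripper clear of the handle.
- carrier_well_2 (a point): Centre of the floor of the well at the carrier's -y end (y = -80 mm, 12 mm above the underside); like the other well.
- tumbler_a: Clear crystal tumbler, about 0.2 kg, standing upright on the ochre coaster: 88 mm tall, 63 mm across at the rim, 56 mm at the foot, slightly tapered, hollow with a 4.5 mm wall and a 12 mm thick base. Origin: centre of its underside, z up to the open mouth.
- tumbler_b: The same kind of tumbler, standing upright directly on the walnut shelf, in front of or beyond the other one.
- coaster: Square hard silicone coaster in ochre, 100 by 100 by 7 mm, stuck to the shelf. Origin: centre of its underside.
- cradle: Wooden decanter cradle, fixed: 150 mm (x) by 182 mm (y), 75 mm high, with brass rods fore and aft. Origin: centre of its underside.
- decanter: Empty stoppered glass decanter standing in the cradle, 108 mm across, 264 mm tall. Not part of the job. Origin: centre of its underside.
- jar: Closed, empty flip-top glass storage jar with an orange seal, 100 mm across, 152 mm tall, at the back. Not part of the job. Origin: centre of its underside.
- shaker: Steel cocktail shaker, 88 mm across, 205 mm tall, at the back. Not part of the job. Origin: centre of its underside.
Things that resemble listed ones, but are neither listed nor needed, are in the scene too. Leave any yellow look-alike of the shaker alone. What is shaped like the tumbler_b but blue is not meant.

How it is judged:
On the way, in this order (a step that is already met when the one before it is completed fails the run):
1. both tumblers stand upright in the carrier's wells, let go, with the carrier still on the shelf (((distance between tumbler_a and carrier_well_1 below 0.011 m and distance between tumbler_b and carrier_well_2 below 0.011 m) or (distance between tumbler_a and carrier_well_2 below 0.011 m and distance between tumbler_b and carrier_well_1 below 0.011 m)) and angle between each of tumbler_a, tumbler_b's own z axis and vertical below 0.14 rad and contact force between the fingers and tumbler_a below 0.2 N and contact force between the fingers and tumbler_b below 0.2 N and height (world z) of carrier below 0.006 m and angle between carrier's own z axis and vertical below 0.06 rad), for 0.2 s.
2. the loaded carrier is held by its handle bar, clear of the shelf, level and still, for two seconds (((distance between tumbler_a and carrier_well_1 below 0.011 m and distance between tumbler_b and carrier_well_2 below 0.011 m) or (distance between tumbler_a and carrier_well_2 below 0.011 m and distance between tumbler_b and carrier_well_1 below 0.011 m)) and angle between each of tumbler_a, tumbler_b's own z axis and vertical below 0.14 rad and height (world z) of carrier above 0.05 m and angle between carrier's own z axis and vertical below 0.09 rad and linear speed of carrier below 0.03 m/s and angular speed of carrier below 0.15 rad/s and contact force between the fingers and carrier above 2 N and distance between the grasp point and carrier_handle below 0.05 m and contact force between carrier and cradle below 0.1 N and contact force between carrier and coaster below 0.1 N and contact force between carrier and decanter below 0.1 N and contact force between carrier and jar below 0.1 N and contact force between carrier and shaker below 0.1 N), for 2 s.
At the end, for the whole second after the job is handed in: Carrier gripped at its bar (TCP within 50 mm), underside over 50 mm above the shelf, tilted under 0.09 rad, still, touching no bystander; one tumbler upright in each well (within 11 mm of its centre), not touched by the fingers; bystanders within 25 mm of their starts (all of step 2 and contact force between the fingers and tumbler_a below 0.2 N and contact force between the fingers and tumbler_b below 0.2 N and not (distance of decanter from where it was at the start of the episode above 0.025 m or angle between decanter's own z axis and vertical above 0.25 rad) and not (distance of jar from where it was at the start of the episode above 0.025 m or angle between jar's own z axis and vertical above 0.25 rad) and not (distance of shaker from where it was at the start of the episode above 0.025 m or angle between shaker's own z axis and vertical above 0.25 rad)); the arm keeps its last pose, push and grip.
It fails at once if the decanter, jar or shaker is shoved (25 mm) or tipped ((distance of decanter from where it was at the start of the episode above 0.025 m or angle between decanter's own z axis and vertical above 0.25 rad) or (distance of jar from where it was at the start of the episode above 0.025 m or angle between jar's own z axis and vertical above 0.25 rad) or (distance of shaker from where it was at the start of the episode above 0.025 m or angle between shaker's own z axis and vertical above 0.25 rad)).
It fails at once if a tumbler is tipped (more than about 35 degrees) (angle between any of tumbler_a, tumbler_b's own z axis and vertical above 0.6 rad).
It fails at once if the carrier is tipped (more than about 17 degrees) (angle between carrier's own z axis and vertical above 0.3 rad).
It fails at once if a tumbler is dropped (falls free over 0.5 m/s) or banged down in the carrier (over 45 N) (contact force between any of tumbler_a, tumbler_b and carrier above 45 N or (linear speed of tumbler_a above 0.5 m/s and contact force between the fingers and tumbler_a below 0.1 N and height (world z) of carrier below 0.01 m) or (linear speed of tumbler_b above 0.5 m/s and contact force between the fingers and tumbler_b below 0.1 N and height (world z) of carrier below 0.01 m)).
It also fails if it takes over 72 s, if anything falls off the work surface, if the arm or the gripper's body presses on something with over 40 N, if the wrist force passes 120 N, or if a joint passes its speed limit or range.

## Robot

A 6-joint arm with a two-finger parallel gripper is mounted at the origin on the work surface. World frame = base frame: x ahead of the robot, y to its left, z up, the work surface at z = 0. Lengths are in m, angles in rad, forces in N, time in s.
With the tool pointing down it reaches from about 0.2 to 0.875 m from the base axis. Payload 3.4 kg.
Tool frame: the origin (TCP) lies between the finger pads, 19 mm behind the fingertips; this is the grasp point; z points along the fingers, y is the line along which they close (so a half turn about z gives the same grasp; the last joint's range is limited). The gripper opens to 94 mm and grips with 3 to 60 N. Pads are 16 mm wide; open, the fingers measure 119 mm over their backs; the gripper's body (75 mm by 177 mm) begins 78 mm behind the grasp point.
Start: joints at [1.127, 0.276, 1.505, -0, 1.361, -0.121], TCP at [0.182, 0.545, 0.224] pointing down, gripper open.
Joint ranges: [-2.89, 2.89], [-0.75, 2.08], [0.22, 2.7], [-1.18, 4.32], [0.11, 2.71], [-2.7, 2.7]. Speed limits (rad/s): [2.57, 2.57, 3.14, 3.14, 3.14, 3.14].

## Interface

Orientations are given as a unit quaternion [x, y, z, w].
In Python, from workcell import observe, read_camera, finish_job gives the robot as it stands. The module is installed in compiled form; this text tells all that it offers.
- The arm moves only by the tool servo_tool, never from a script. Its argument "rows" is a list of rows, each an object of numbers: "x", "y", "z": the shift along the tool's x, y, z normalised to -1 to 1, where 1 is 0.25 m; "turn": the turn about the tool's z normalised to -1 to 1, where 1 is 0.5 rad; "fingers": the opening, from -1 (shut) to 1 (fully open). In form: [{"x": .., "y": .., "z": .., "turn": .., "fingers": ..}, ...]. A call has 1 to 5 rows; each row is the pose to reach, as a shift and turn from the pose commanded when the call began, along the tool's axes at that moment; what a row does not reach only later rows make up. A row lasts 1/12 s, in which the tool goes at most 41.7 mm and 7.16 degrees, less where a joint would pass 70% of its speed; a pose out of reach is approached as far as the arm can. A call with a number of a shift or a turn outside -1 to 1 is refused whole. A call with a gripper value outside its range is refused whole. The fingers move at their own pace and stop on an object; the grip force is fixed at half the most. Time passes only in rows, so rows that repeat a pose let the fingers close. It gives the time, the measured TCP pose, the force, the opening and the grip force at its end, in the units of the state.
- observe(): the state, without advancing time (a new reading comes with each control period).
- read_camera(name): name is "scene" or "top" or "wrist"; returns a dict with "color" (384x512x3 uint8, red, green, blue), "mtx" (3x3 intrinsics, pixels), "rvec" (rotation vector, rad) and "tvec" (3), from world to camera coordinates, as OpenCV has them. Camera axes: x right, y down, z forward; pixel columns grow to the right and rows downward; lengths in m; the calibration is good to about 2 mm. A picture is of the moment at which its call begins. There is no depth.
- finish_job(): hands the job in; it is judged then, once.
The state is a dict: "time_s": time; "joint_pos": joint angles; "qd": joint speeds; "joint_efforts": joint torques, N m; "eef_pos": TCP position; "orientation": TCP orientation; "contact_force": force on the tool from outside, world axes, zero at the start; "ft_torque": the same for the moment, N m; "grip_width": finger opening in m; "grip_force": force on a finger pad.
Only numpy, scipy, OpenCV 4.12 (cv2) and the standard library are available. Lean on these libraries where they do the work, as an engineer would, in place of code of your own. Each camera call takes 0.05 s, during which the arm holds its last target. There are 200 camera calls.

## Working session

There is one attempt and no reset: what is moved stays moved. The work goes in short steps, Python scripts to look and compute and a tool call to move; the robot and the scene stay as the last step left them, time stands still between calls to the robot, and variables do not carry over. Pictures are saved under pics/ and viewed, at most 11 in all, crops included, and the job is handed in when it is done.

Besides the shell and the picture viewer there is one more tool, called as name(argument=value, ...), one argument or row to a line, values as JSON. servo_tool: Moves the arm, as the interface text tells. Its arguments: {"type":"object","properties":{"rows":{"type":"array"}},"required":["rows"]}

```bash
mkdir -p pics
cat > h.py <<'E'
import numpy as np, cv2
from workcell import observe, read_camera
def cam(n):
    c=read_camera(n); R=cv2.Rodrigues(np.array(c['rvec'],float))[0]; c['R']=R; c['t']=np.array(c['tvec'],float).ravel(); c['K']=np.array(c['mtx'],float)
    c['C']=-R.T@c['t']; return c
def ray(c,u,v,z):
    d=c['R'].T@np.linalg.inv(c['K'])@np.array([u,v,1.]); return c['C']+d*(z-c['C'][2])/d[2]
def proj(c,p):
    q=c['K']@(c['R']@np.array(p,float)+c['t']); return q[:2]/q[2]
def save(c,n): cv2.imwrite('pics/'+n,cv2.cvtColor(c['color'],cv2.COLOR_RGB2BGR))
E
python3 - <<'E'
from h import *
import pickle
for n in ['top','scene','wrist']:
    c=cam(n); pickle.dump(c,open(n+'.pkl','wb')); print(n,c['C'].round(3),c['R'][2].round(2))
    c['color']=cv2.resize(c['color'],(800,600)); save(c,n+'0.png')
print(observe())
E
```

```text
top [ 0.433 -0.016  1.411] [ 0.14  0.03 -0.99]
scene [ 0.726 -0.306  1.155] [-0.1   0.3  -0.95]
wrist [0.114 0.569 0.383] [ 0.23 -0.08 -0.97]
{'time_s': 0.15, 'joint_pos': array([ 1.12700690e+00,  2.76442675e-01,  1.50579881e+00, -2.41213118e-05,
        1.36068049e+00, -1.21018221e-01]), 'qd': array([-0.00019972, -0.00130261, -0.00206101, -0.00028021, -0.0009314 ,
       -0.0001757 ]), 'joint_efforts': array([ 1.49241128e-03, -4.04924476e+01, -2.37433112e+01,  6.99451379e-02,
        3.15294298e-02, -6.75525598e-05]), 'eef_pos': array([0.18224831, 0.5449569 , 0.22362479]), 'orientation': array([ 1.60683431e-01,  9.87005772e-01, -6.41618706e-04, -1.73891096e-04]), 'contact_force': array([-0.03653474,  0.14536421, -0.12681361]), 'ft_torque': array([-0.04642295, -0.00465825,  0.00377254]), 'grip_force': 0.0, 'grip_width': 0.09431423457397005}
```

View pics/top0.png

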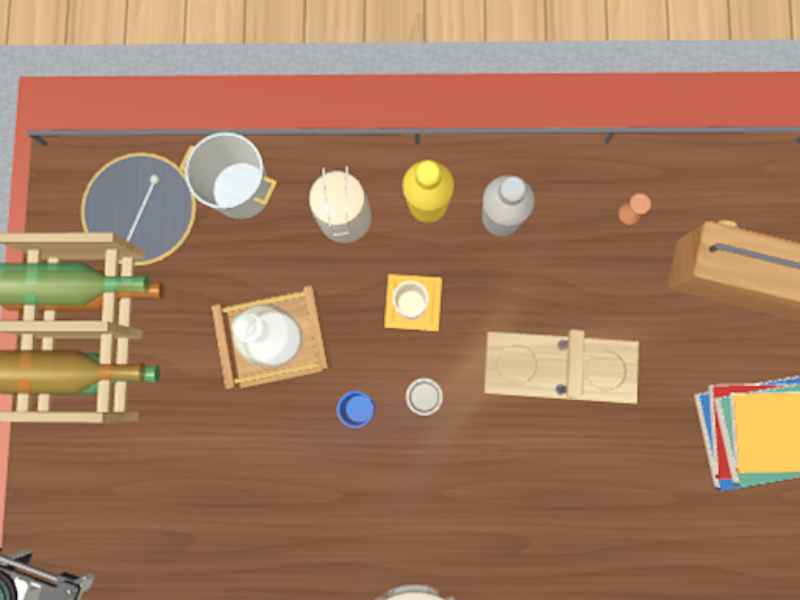

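View pics/scene0.png

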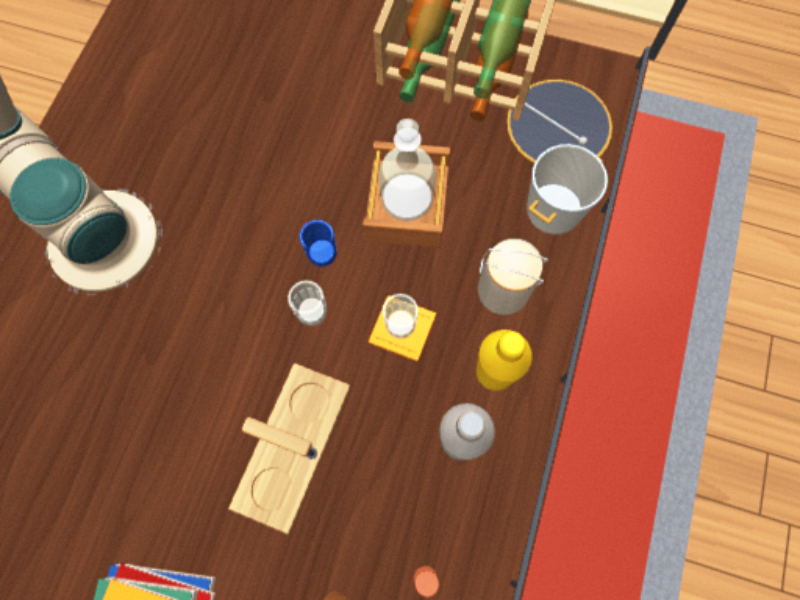

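The top view (800x600) shows tumbler_b's rim at (424,396) and tumbler_a at (410,299) on the coaster. The carrier has corners (486,332), (638,341), (637,403) and (484,395), with its bar near (576,365). The scene view agrees. The blue tumbler and yellow shaker are decoys.

Run:
```python
from h import *
import pickle
T=pickle.load(open('top.pkl','rb'));S=pickle.load(open('scene.pkl','rb'))
k=.64
for n,tu,su in [('b',(424,396),(307,298)),('a',(410,299),(400,311))]:
    z=.088+(.007 if n=='a' else 0)
    print(n,ray(T,tu[0]*k,tu[1]*k,z).round(4),ray(S,su[0]*k,su[1]*k,z).round(4))
# carrier mask
def corners(c,pts):
    m=np.zeros((384,512),np.uint8)
    hsv=cv2.cvtColor(c['color'],cv2.COLOR_RGB2HSV)
    m=cv2.inRange(hsv,(10,40,140),(28,150,255))
    n,l,st,ce=cv2.connectedComponentsWithStats(m)
    i=l[int(pts[1]*k),int(pts[0]*k)]
    print(st[i],i); cn=max(cv2.findContours((l==i).astype(np.uint8),0,2)[0],key=cv2.contourArea)
    return cn.reshape(-1,2)
for c,p in [(T,(550,350)),(S,(290,470))]:
    cn=corners(c,p); P=np.array([ray(c,u,v,.024)[:2] for u,v in cn],np.float32)
    print(cv2.minAreaRect(P))
    a=np.array(p)*k
# zoom crops
def crop(c,x,y,w,h,f): 
    x,y=int(x*k),int(y*k); return cv2.resize(c['color'][y:y+h,x:x+w],None,fx=f,fy=f,interpolation=cv2.INTER_CUBIC)
o=np.hstack([crop(T,380,260,66,110,5),crop(S,280,270,94,110,5)]); print(o.shape)
cv2.imwrite('pics/z1.png',o[:,:,::-1])
for n,col in [('coaster',((18,150,150),(30,255,255)))]:
    m=cv2.inRange(cv2.cvtColor(T['color'],cv2.COLOR_RGB2HSV),*col)
    m2=np.zeros_like(m); m2[165:220,240:290]=m[165:220,240:290]
    print(cv2.minAreaRect(np.array([ray(T,u,v,.007)[:2] for v,u in np.argwhere(m2)],np.float32)))
```

```text
b [ 0.4485 -0.0127  0.088 ] [ 0.4508 -0.0165  0.088 ]
a [0.6151 0.0118 0.095 ] [0.6164 0.0079 0.095 ]
[    7   190   502   126 18293] 312
((0.4558175802230835, 0.03696542978286743), (0.34523719549179077, 1.3898322582244873), 0.13137297332286835)
[ 146  232   78  110 4312] 112
((0.4808048903942108, -0.2605910003185272), (0.2735965847969055, 0.15063993632793427), 86.22763061523438)
(550, 800, 3)
((0.6219180226325989, 0.008951224386692047), (0.09998815506696701, 0.10106709599494934), 86.12421417236328)
```

View pics/z1.png

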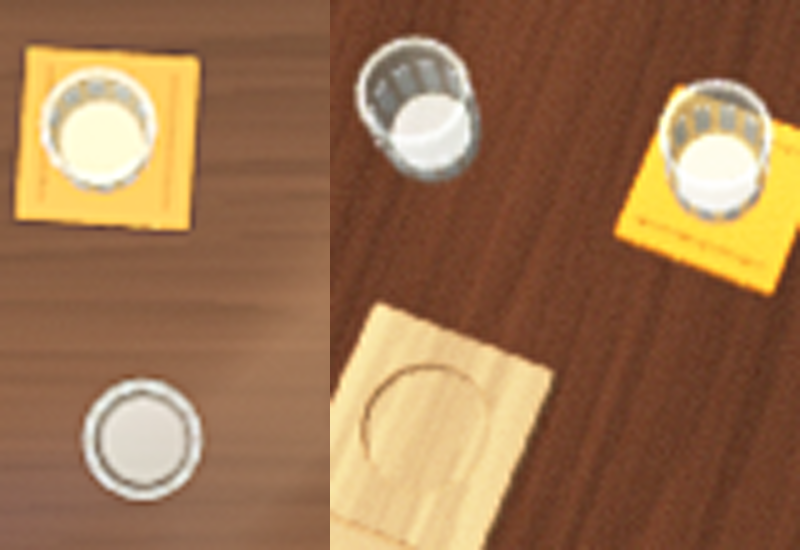

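The zoom shows clear rims. In crop pixels, the top view has tumbler_a at (98,127) and tumbler_b at (142,439). The scene view has tumbler_b at (414,95) and tumbler_a at (718,130).

Run:
```python
from h import *
import pickle
T=pickle.load(open('top.pkl','rb'));S=pickle.load(open('scene.pkl','rb'));k=.64
for n,t,s,z in [('b',(142,439),(84,95),.088),('a',(98,127),(388,130),.095)]:
    print(n,ray(T,243+t[0]/5-.4,166+t[1]/5-.4,z).round(4),ray(S,179+s[0]/5-.4,172+s[1]/5-.4,z).round(4))
def corn(c,q,box):
    x0,y0,x1,y1=[int(v*k) for v in box]
    hsv=cv2.cvtColor(c['color'],cv2.COLOR_RGB2HSV)[y0:y1,x0:x1]
    m=((hsv[...,2]>150)&(hsv[...,1]<150)).astype(np.uint8)
    cn=max(cv2.findContours(m,0,2)[0],key=cv2.contourArea).reshape(-1,2)+[x0,y0]
    # quad by approx of corner clicks: fit a line to contour points near each side
    q=np.array(q)*k; L=[]
    for i in range(4):
        a,b=q[i],q[(i+1)%4]; d=(b-a)/np.linalg.norm(b-a); n=np.array([-d[1],d[0]])
        r=cn-a; s=r@d; e=abs(r@n); P=cn[(s>6)&(s<np.linalg.norm(b-a)-6)&(e<2.5)]
        W=np.array([ray(c,u,v,.024)[:2] for u,v in P],np.float32)
        vx,vy,px,py=cv2.fitLine(W,cv2.DIST_HUBER,0,.001,.001).ravel(); L.append(np.cross([px,py,1],[px+vx,py+vy,1]))
    C=[]
    for i in range(4):
        x=np.cross(L[i-1],L[i]); C.append(x[:2]/x[2])
    C=np.array(C); print(C.round(4).tolist(),'sides',np.linalg.norm(C-np.roll(C,-1,0),axis=1).round(4))
    ax=(C[0]+C[3]-C[1]-C[2]); print('centre',C.mean(0).round(4),'yaxis ang',np.degrees(np.arctan2(ax[1],ax[0])).round(2))
corn(T,[(486,332),(638,341),(637,403),(484,395)],(470,320,650,415))
corn(S,[(350,380),(287,532),(230,508),(296,365)],(220,355,360,540))
```

```text
b [ 0.4486 -0.0117  0.088 ] [ 0.4478 -0.017   0.088 ]
a [0.616  0.0123 0.095 ] [0.6157 0.012  0.095 ]Traceback (most recent call last):
  File "<stdin>", line 23, in <module>
  File "<stdin>", line 17, in corn
cv2.error: OpenCV(4.12.0) /io/opencv/modules/imgproc/src/linefit.cpp:618: error: (-215:Assertion failed) npoints2 >= 0 || npoints3 >= 0 in function 'fitLine'
```

```bash
cat >> h.py <<'E'
def yaw():
    q=observe()['orientation']; x,y,z,w=q
    return np.degrees(np.arctan2(1-2*(x*x+z*z),2*(x*y-z*w)))  # world angle of tool y
def plan(*W):
    "waypoints (x,y,z,yaw of tool y, deg): units of each call, chained from the measured pose"
    o=observe(); p=np.array(o['eef_pos']); a=yaw(); print('at',p.round(4),'yaw %.2f'%a,'t',o['time_s'],'F',o['contact_force'].round(1),'w %.4f'%o['grip_width'])
    for w in W:
        d=np.array(w[:3])-p; r=np.radians(a); X=np.array([-np.sin(r),np.cos(r)]); Y=np.array([np.cos(r),np.sin(r)])
        u=np.array([d[:2]@X,d[:2]@Y,-d[2]])/.25; t=np.radians(a-w[3])/.5
        print(w,'-> x %.3f y %.3f z %.3f turn %.3f | rows %.1f'%(*u,t,max(np.linalg.norm(d)/.0417,abs(a-w[3])/7.16))); p=np.array(w[:3]); a=w[3]
E
python3 - <<'E'
from h import *
import pickle
T=pickle.load(open('top.pkl','rb'));S=pickle.load(open('scene.pkl','rb'));k=.64
for c,q in [(T,[(486,332),(638,341),(637,403),(484,395)]),(S,[(349.5,380),(287,532),(230,509),(296,365)])]:
    C=np.array([ray(c,u*k,v*k,.024)[:2] for u,v in q]); ax=C[0]+C[3]-C[1]-C[2]
    print(C.round(3).tolist(),C.mean(0).round(4),np.degrees(np.arctan2(ax[1],ax[0])).round(2))
plan((.22,.345,.224,43),(.30,.16,.224,15),(.44,.0,.20,-4),(.448,-.014,.15,-4))
E
```

```text
[[0.565, -0.125], [0.549, -0.397], [0.438, -0.391], [0.451, -0.12]] [ 0.5008 -0.2583] 86.97
[[0.562, -0.123], [0.546, -0.399], [0.44, -0.393], [0.46, -0.126]] [ 0.5018 -0.2602] 86.26
at [0.1822 0.545  0.2236] yaw 71.51 t 0.15 F [-0.   0.1 -0.1] w 0.0943
(0.22, 0.345, 0.224, 43) -> x -0.397 y -0.711 z -0.002 turn 0.995 | rows 4.9
(0.3, 0.16, 0.224, 15) -> x -0.759 y -0.271 z -0.000 turn 0.977 | rows 4.8
(0.44, 0.0, 0.2, -4) -> x -0.763 y 0.375 z 0.096 turn 0.663 | rows 5.1
(0.448, -0.014, 0.15, -4) -> x -0.054 y 0.036 z 0.200 turn 0.000 | rows 1.3
```

servo_tool(
  rows=[
    {"x": -0.4, "y": -0.71, "z": 0, "turn": 1, "fingers": 1},
    {"x": -0.4, "y": -0.71, "z": 0, "turn": 1, "fingers": 1},
    {"x": -0.4, "y": -0.71, "z": 0, "turn": 1, "fingers": 1},
    {"x": -0.4, "y": -0.71, "z": 0, "turn": 1, "fingers": 1},
    {"x": -0.4, "y": -0.71, "z": 0, "turn": 1, "fingers": 1},
  ],
)

```text
time_s: 0.57
eef_pos: [0.2205, 0.3428, 0.2239]
orientation: [0.401, 0.916, -0.001, 0.0]
contact_force: [0.9, -0.2, -0.3]
grip_width: 0.0943
grip_force: 0.0
```

servo_tool(
  rows=[
    {"x": -0.76, "y": -0.27, "z": 0, "turn": 0.98, "fingers": 1},
    {"x": -0.76, "y": -0.27, "z": 0, "turn": 0.98, "fingers": 1},
    {"x": -0.76, "y": -0.27, "z": 0, "turn": 0.98, "fingers": 1},
    {"x": -0.76, "y": -0.27, "z": 0, "turn": 0.98, "fingers": 1},
    {"x": -0.76, "y": -0.27, "z": 0, "turn": 0.98, "fingers": 1},
  ],
)

```text
time_s: 0.98
eef_pos: [0.3008, 0.1578, 0.2244]
orientation: [0.612, 0.791, 0.0, 0.0]
contact_force: [1.2, -0.2, 0.5]
grip_width: 0.0941
grip_force: 0.0
```

servo_tool(
  rows=[
    {"x": -0.76, "y": 0.38, "z": 0.1, "turn": 0.66, "fingers": 1},
    {"x": -0.76, "y": 0.38, "z": 0.1, "turn": 0.66, "fingers": 1},
    {"x": -0.76, "y": 0.38, "z": 0.1, "turn": 0.66, "fingers": 1},
    {"x": -0.76, "y": 0.38, "z": 0.1, "turn": 0.66, "fingers": 1},
    {"x": -0.76, "y": 0.38, "z": 0.1, "turn": 0.66, "fingers": 1},
  ],
)

```text
time_s: 1.4
eef_pos: [0.4381, 0.0028, 0.1997]
orientation: [0.733, 0.681, 0.0, -0.0]
contact_force: [0.5, 0.9, 1.0]
grip_width: 0.0939
grip_force: 0.0
```

Run:
```python
from h import *
import pickle
plan((.448,-.014,.15,-3.4))
c=cam('wrist'); pickle.dump(c,open('w1.pkl','wb')); print(c['C'],c['R'][2])
for n,p in [('b',(.448,-.014)),('a',(.6158,.0122))]:
    z0=.007*(n=='a'); print(n,proj(c,(*p,z0+.088)),proj(c,(*p,z0)))
save(c,'w1.png')
```

```text
at [0.4381 0.0028 0.1997] yaw -4.19 t 1.4 F [0.5 0.9 1. ] w 0.0939
(0.448, -0.014, 0.15, -3.4) -> x -0.064 y 0.044 z 0.199 turn -0.028 | rows 1.3
[0.44314091 0.07533774 0.35958412] [-0.01878895 -0.24752859 -0.96869839]
b [266.42677565 213.72935936] [263.73943516 192.17599809]
a [446.56520262 176.34072576] [400.36637798 162.79265454]
```

View pics/w1.png

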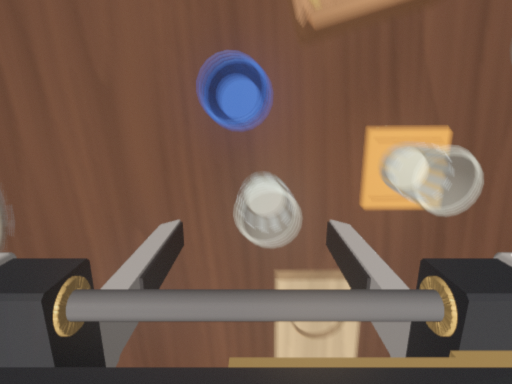

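The wrist view shows tumbler_b's rim near (269,216) and tumbler_a's near (449,180). Both sit 2–3 px off prediction, so tumbler_b is about (0.450,-0.015). Going down for it.

servo_tool(
  rows=[
    {"x": -0.07, "y": 0.054, "z": 0.24, "turn": -0.03, "fingers": 1},
    {"x": -0.07, "y": 0.054, "z": 0.24, "turn": -0.03, "fingers": 1},
    {"x": -0.07, "y": 0.054, "z": 0.24, "turn": -0.03, "fingers": 1},
    {"x": -0.07, "y": 0.054, "z": 0.24, "turn": -0.03, "fingers": 1},
  ],
)

```text
time_s: 1.78
eef_pos: [0.4486, -0.0135, 0.1392]
orientation: [0.727, 0.686, -0.001, -0.001]
contact_force: [0.4, 0.4, -0.5]
grip_width: 0.0939
grip_force: 0.0
```

servo_tool(
  rows=[
    {"x": 0, "y": 0, "z": 0.1, "turn": 0, "fingers": 1},
    {"x": 0, "y": 0, "z": 0.2, "turn": 0, "fingers": 1},
    {"x": 0, "y": 0, "z": 0.28, "turn": 0, "fingers": 1},
    {"x": 0, "y": 0, "z": 0.36, "turn": 0, "fingers": 1},
    {"x": 0, "y": 0, "z": 0.36, "turn": 0, "fingers": 1},
  ],
)

```text
time_s: 2.2
eef_pos: [0.4479, -0.0125, 0.0489]
orientation: [0.727, 0.687, -0.001, -0.002]
contact_force: [-0.3, -1.2, -0.7]
grip_width: 0.0943
grip_force: 0.0
```

Run:
```python
from h import *
import pickle
plan((.45,-.015,.05,-3.4))
c=cam('wrist'); pickle.dump(c,open('w2.pkl','wb'))
save(c,'w2.png')
p=observe()['eef_pos']
for z in (0,.05,.088): print(z,proj(c,(p[0],p[1],z)))
for z in (.088,):
  print([proj(c,(p[0]+.0315*np.cos(t),p[1]+.0315*np.sin(t),z)).round() for t in (0,np.pi/2,np.pi,-np.pi/2)])
```

```text
at [ 0.4479 -0.0125  0.0489] yaw -3.20 t 2.2 F [-0.3 -1.2 -0.7] w 0.0943
(0.45, -0.015, 0.05, -3.4) -> x -0.010 y 0.009 z -0.004 turn 0.007 | rows 0.1
0 [256.97392007 219.75622688]
0.05 [257.26769425 247.8020084 ]
0.088 [257.63184744 282.56667352]
[array([326., 279.]), array([254., 218.]), array([190., 286.]), array([261., 340.])]
```

View pics/w2.png

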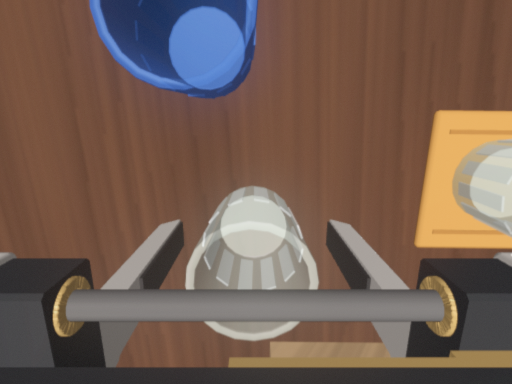

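Tumbler_b's rim spans columns 187–318 and its lower edge is at row 338, so it is centred between the fingers to within about 2 mm. I'll nudge, close, and lift.

servo_tool(
  rows=[
    {"x": 0, "y": -0.006, "z": 0, "turn": 0, "fingers": 0.5},
    {"x": 0, "y": -0.006, "z": 0, "turn": 0, "fingers": -1},
    {"x": 0, "y": -0.006, "z": 0, "turn": 0, "fingers": -1},
    {"x": 0, "y": -0.006, "z": 0, "turn": 0, "fingers": -1},
    {"x": 0, "y": -0.006, "z": 0, "turn": 0, "fingers": -1},
  ],
)

```text
time_s: 2.67
eef_pos: [0.4485, -0.0136, 0.0507]
orientation: [0.727, 0.687, 0.0, 0.001]
contact_force: [-1.6, -0.5, 0.9]
grip_width: 0.064
grip_force: 0.5
```

servo_tool(
  rows=[
    {"x": 0, "y": 0, "z": 0, "turn": 0, "fingers": -1},
    {"x": 0, "y": 0, "z": 0, "turn": 0, "fingers": -1},
    {"x": 0, "y": 0, "z": 0, "turn": 0, "fingers": -1},
    {"x": 0, "y": 0, "z": 0, "turn": 0, "fingers": -1},
  ],
)

```text
time_s: 3.0
eef_pos: [0.4481, -0.0136, 0.0505]
orientation: [0.727, 0.687, 0.0, 0.0]
contact_force: [-1.5, 0.8, 6.6]
grip_width: 0.061
grip_force: 29.9
```

Run:
```python
from h import *
from workcell import *
print(observe()['grip_force'])
plan((.446,-.0125,.23,-3.4),(.4965,-.179,.23,-3.4),(.4965,-.339,.23,-3.4))
```

```text
29.930771570652723
at [ 0.4481 -0.0136  0.0505] yaw -3.27 t 3.0 F [-1.5  0.8  6.6] w 0.0610
(0.446, -0.0125, 0.23, -3.4) -> x 0.004 y -0.009 z -0.718 turn 0.005 | rows 4.3
(0.4965, -0.179, 0.23, -3.4) -> x -0.653 y 0.241 z -0.000 turn 0.000 | rows 4.2
(0.4965, -0.339, 0.23, -3.4) -> x -0.639 y 0.038 z -0.000 turn 0.000 | rows 3.8
```

servo_tool(
  rows=[
    {"x": 0, "y": 0, "z": -0.08, "turn": 0, "fingers": -1},
    {"x": 0, "y": 0, "z": -0.2, "turn": 0, "fingers": -1},
    {"x": 0, "y": 0, "z": -0.35, "turn": 0, "fingers": -1},
    {"x": 0, "y": 0, "z": -0.5, "turn": 0, "fingers": -1},
    {"x": 0, "y": 0, "z": -0.65, "turn": 0, "fingers": -1},
  ],
)

```text
time_s: 3.42
eef_pos: [0.4474, -0.0135, 0.2137]
orientation: [0.727, 0.687, -0.0, -0.0]
contact_force: [1.1, -0.5, -0.7]
grip_width: 0.061
grip_force: 29.9
```

Run:
```python
from h import *
import pickle
T=pickle.load(open('top.pkl','rb'));S=pickle.load(open('scene.pkl','rb'))
a=T['color'][205:265,302:416]; b=S['color'][228:346,140:230]
A=cv2.resize(a,None,fx=4,fy=4,interpolation=cv2.INTER_CUBIC);B=cv2.resize(b,None,fx=3.8,fy=3.8,interpolation=cv2.INTER_CUBIC)
o=np.zeros((460,800,3),np.uint8); o[:240,:456]=A; h,w=B.shape[:2]; o[:h,458:458+w]=B[:460]; print(B.shape)
cv2.imwrite('pics/z2.png',o[:,:,::-1])
```

```text
(448, 342, 3)
```

View pics/z2.png

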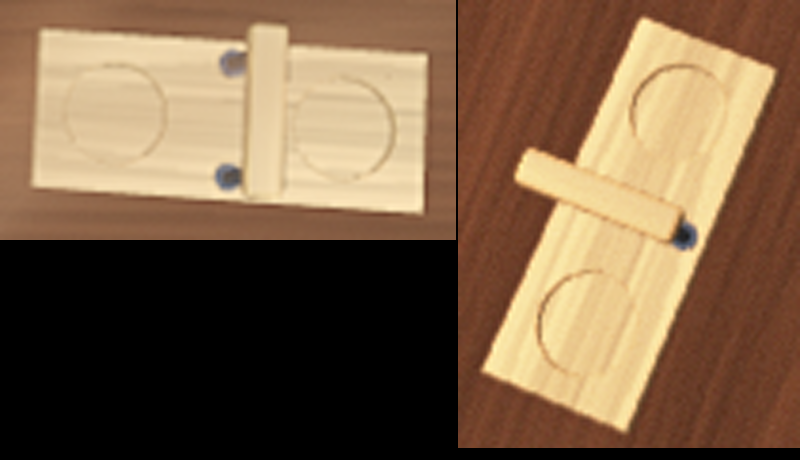

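The crop gives sharp corners and well circles. In the top view the corners are (40,29), (427,54), (423,213) and (33,187), with wells at (115,113) and (347,128). In the scene view the wells are at about (680,109) and (588,323).

Run:
```python
from h import *
import pickle
T=pickle.load(open('top.pkl','rb'));S=pickle.load(open('scene.pkl','rb'))
ft=lambda u,v:(302+(u+.5)/4-.5,205+(v+.5)/4-.5); fs=lambda u,v:(140+(u-458+.5)/3.8-.5,228+(v+.5)/3.8-.5)
for c,f,q,w,b in [(T,ft,[(40,29),(427,54),(423,213),(33,187)],[(115,113),(347,128)],(267,110)),(S,fs,[(776,70),(628,432),(483,372),(642,18)],[(680,109),(588,323)],(600,191))]:
    C=np.array([ray(c,*f(*p),.024)[:2] for p in q]); ax=C[0]+C[3]-C[1]-C[2]
    print(C.round(3).tolist(),C.mean(0).round(4),np.degrees(np.arctan2(ax[1],ax[0])).round(2))
    print('wells',[ray(c,*f(*p),.024)[:2].round(4) for p in w],'bar',ray(c,*f(*b),.161).round(4))
plan((.497,-.339,.23,-3.4))
```

```text
[[0.566, -0.126], [0.549, -0.397], [0.438, -0.391], [0.455, -0.12]] [ 0.5024 -0.2586] 86.4
wells [array([ 0.5072, -0.1782]), array([ 0.4972, -0.3399])] bar [ 0.5021 -0.258   0.161 ]
[[0.563, -0.131], [0.548, -0.4], [0.437, -0.394], [0.455, -0.124]] [ 0.5009 -0.2621] 86.56
wells [array([ 0.5054, -0.1794]), array([ 0.4956, -0.3409])] bar [ 0.5015 -0.2591  0.161 ]
at [ 0.4474 -0.0135  0.2137] yaw -3.28 t 3.4167 F [ 1.1 -0.5 -0.7] w 0.0610
(0.497, -0.339, 0.23, -3.4) -> x -1.289 y 0.273 z -0.065 turn 0.004 | rows 7.9
```

servo_tool(
  rows=[
    {"x": -0.05, "y": 0.01, "z": -0.08, "turn": 0, "fingers": -1},
    {"x": -0.15, "y": 0.03, "z": -0.09, "turn": 0, "fingers": -1},
    {"x": -0.29, "y": 0.06, "z": -0.09, "turn": 0, "fingers": -1},
    {"x": -0.43, "y": 0.09, "z": -0.09, "turn": 0, "fingers": -1},
    {"x": -0.57, "y": 0.12, "z": -0.09, "turn": 0, "fingers": -1},
  ],
)

```text
time_s: 3.83
eef_pos: [0.4698, -0.1588, 0.2349]
orientation: [0.727, 0.687, 0.0, 0.0]
contact_force: [0.7, 0.4, -1.0]
grip_width: 0.061
grip_force: 29.9
```

servo_tool(
  rows=[
    {"x": -0.15, "y": 0.03, "z": 0, "turn": 0, "fingers": -1},
    {"x": -0.3, "y": 0.06, "z": 0, "turn": 0, "fingers": -1},
    {"x": -0.45, "y": 0.09, "z": 0, "turn": 0, "fingers": -1},
    {"x": -0.6, "y": 0.12, "z": 0, "turn": 0, "fingers": -1},
    {"x": -0.7, "y": 0.15, "z": 0, "turn": 0, "fingers": -1},
  ],
)

```text
time_s: 4.25
eef_pos: [0.497, -0.3381, 0.2339]
orientation: [0.728, 0.686, -0.001, 0.0]
contact_force: [-0.2, -0.2, -1.0]
grip_width: 0.0607
grip_force: 29.9
```

servo_tool(
  rows=[
    {"x": -0.02, "y": 0, "z": 0, "turn": 0, "fingers": -1},
    {"x": -0.02, "y": 0, "z": 0.1, "turn": 0, "fingers": -1},
  ],
)

```text
time_s: 4.42
eef_pos: [0.4994, -0.3437, 0.2129]
orientation: [0.728, 0.686, 0.0, 0.004]
contact_force: [0.4, -0.1, -0.8]
grip_width: 0.0607
grip_force: 29.9
```

Run:
```python
from h import *
plan((.497,-.340,.10,-3.5),(.497,-.340,.063,-3.5))
```

```text
at [ 0.4994 -0.3437  0.2129] yaw -3.42 t 4.4167 F [ 0.4 -0.1 -0.8] w 0.0607
(0.497, -0.34, 0.1, -3.5) -> x 0.014 y -0.010 z 0.452 turn 0.003 | rows 2.7
(0.497, -0.34, 0.063, -3.5) -> x 0.000 y 0.000 z 0.148 turn 0.000 | rows 0.9
```

servo_tool(
  rows=[
    {"x": 0.012, "y": -0.008, "z": 0.12, "turn": 0, "fingers": -1},
    {"x": 0.012, "y": -0.008, "z": 0.25, "turn": 0, "fingers": -1},
    {"x": 0.012, "y": -0.008, "z": 0.38, "turn": 0, "fingers": -1},
    {"x": 0.012, "y": -0.008, "z": 0.47, "turn": 0, "fingers": -1},
    {"x": 0.012, "y": -0.008, "z": 0.5, "turn": 0, "fingers": -1},
  ],
)

```text
time_s: 4.83
eef_pos: [0.4926, -0.3335, 0.0805]
orientation: [0.727, 0.687, -0.0, -0.004]
contact_force: [-0.8, 1.2, -1.1]
grip_width: 0.061
grip_force: 29.9
```

servo_tool(
  rows=[
    {"x": 0, "y": 0, "z": 0, "turn": 0, "fingers": -1},
    {"x": 0, "y": 0, "z": 0, "turn": 0, "fingers": -1},
  ],
)

```text
time_s: 5.0
eef_pos: [0.4957, -0.3363, 0.0854]
orientation: [0.727, 0.687, 0.0, 0.0]
contact_force: [-0.1, 0.5, -0.7]
grip_width: 0.0607
grip_force: 29.9
```

Run:
```python
from h import *
plan((.497,-.340,.063,-3.5))
c=cam('wrist'); s=cam('scene')
print('well',proj(c,(.4968,-.3397,.024)), proj(s,(.4968,-.3397,.024)))
u,v=proj(s,(.4968,-.3397,.05)).astype(int); x0=max(u-45,0);y0=max(v-45,0)
a=cv2.resize(s['color'][y0:y0+90,x0:x0+80],None,fx=4.2,fy=4.2); print(x0,y0,a.shape)
o=np.zeros((384,800,3),np.uint8);o[:,:460]=c['color'][:,26:486]; a=a[:384,:340];o[:a.shape[0],460:460+a.shape[1]]=a
cv2.imwrite('pics/w3.png',o[:,:,::-1])
```

```text
at [ 0.4957 -0.3363  0.0854] yaw -3.25 t 5.0 F [-0.1  0.5 -0.7] w 0.0607
(0.497, -0.34, 0.063, -3.5) -> x -0.015 y 0.006 z 0.089 turn 0.009 | rows 0.5
well [256.76355284 218.2223743 ] [174.43016832 312.34738872]
127 267 (378, 336, 3)
```

View pics/w3.png

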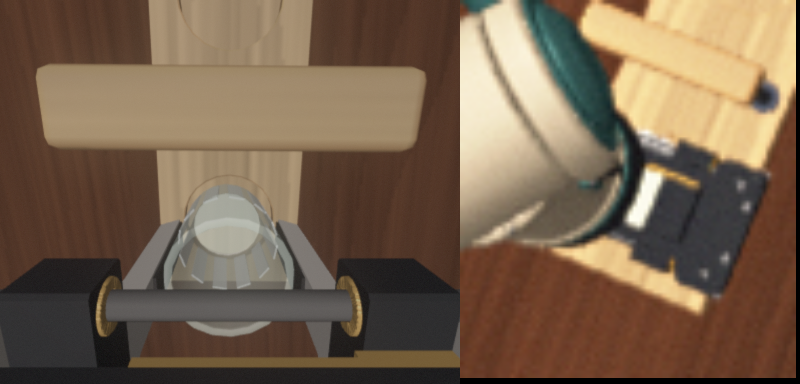

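The wrist view shows the foot (about column 227) centred in the well arc (columns 186–272), and the bar is square to the gripper. I'll lower gently.

servo_tool(
  rows=[
    {"x": -0.012, "y": 0.004, "z": 0.025, "turn": 0, "fingers": -1},
    {"x": -0.012, "y": 0.004, "z": 0.05, "turn": 0, "fingers": -1},
    {"x": -0.012, "y": 0.004, "z": 0.07, "turn": 0, "fingers": -1},
    {"x": -0.012, "y": 0.004, "z": 0.078, "turn": 0, "fingers": -1},
    {"x": -0.012, "y": 0.004, "z": 0.082, "turn": 0, "fingers": -1},
  ],
)

```text
time_s: 5.52
eef_pos: [0.4957, -0.339, 0.0637]
orientation: [0.727, 0.687, -0.0, -0.001]
contact_force: [-0.3, -0.3, -1.6]
grip_width: 0.0609
grip_force: 29.9
```

servo_tool(
  rows=[
    {"x": 0, "y": 0, "z": 0.002, "turn": 0, "fingers": -1},
    {"x": 0, "y": 0, "z": 0.004, "turn": 0, "fingers": -1},
    {"x": 0, "y": 0, "z": 0.006, "turn": 0, "fingers": -1},
    {"x": 0, "y": 0, "z": 0.006, "turn": 0, "fingers": -1},
  ],
)

```text
time_s: 5.85
eef_pos: [0.4962, -0.3393, 0.063]
orientation: [0.727, 0.687, 0.0, 0.0]
contact_force: [-0.1, -0.3, -2.2]
grip_width: 0.0608
grip_force: 29.9
```

servo_tool(
  rows=[
    {"x": 0, "y": 0, "z": 0.002, "turn": 0, "fingers": -1},
    {"x": 0, "y": 0, "z": 0.003, "turn": 0, "fingers": -1},
    {"x": 0, "y": 0, "z": 0.004, "turn": 0, "fingers": -1},
  ],
)

```text
time_s: 6.1
eef_pos: [0.4962, -0.3396, 0.0626]
orientation: [0.727, 0.687, -0.0, 0.0]
contact_force: [-0.9, 0.6, 3.6]
grip_width: 0.0607
grip_force: 29.9
```

servo_tool(
  rows=[
    {"x": 0, "y": 0, "z": 0, "turn": 0, "fingers": -0.2},
    {"x": 0, "y": 0, "z": 0, "turn": 0, "fingers": 0.5},
    {"x": 0, "y": 0, "z": 0, "turn": 0, "fingers": 0.8},
    {"x": 0, "y": 0, "z": 0, "turn": 0, "fingers": 0.9},
    {"x": 0, "y": 0, "z": 0, "turn": 0, "fingers": 1},
  ],
)

```text
time_s: 6.52
eef_pos: [0.4962, -0.3393, 0.0617]
orientation: [0.727, 0.687, 0.0, -0.0]
contact_force: [-0.6, -0.2, 0.3]
grip_width: 0.084
grip_force: 0.0
```

servo_tool(
  rows=[
    {"x": 0, "y": 0, "z": 0, "turn": 0, "fingers": 1},
    {"x": 0, "y": 0, "z": -0.05, "turn": 0, "fingers": 1},
    {"x": 0, "y": 0, "z": -0.15, "turn": 0, "fingers": 1},
    {"x": 0, "y": 0, "z": -0.3, "turn": 0, "fingers": 1},
    {"x": 0, "y": 0, "z": -0.45, "turn": 0, "fingers": 1},
  ],
)

```text
time_s: 6.93
eef_pos: [0.4954, -0.3387, 0.1744]
orientation: [0.727, 0.687, -0.0, -0.002]
contact_force: [0.7, -0.9, 0.5]
grip_width: 0.0936
grip_force: 0.0
```

Run:
```python
from h import *
plan((.52,-.24,.22,-3.5),(.605,-.06,.22,-3.5),(.616,.012,.15,-3.5),(.616,.012,.06,-3.5))
```

```text
at [ 0.4954 -0.3387  0.1744] yaw -3.27 t 6.9333 F [ 0.7 -0.9  0.5] w 0.0936
(0.52, -0.24, 0.22, -3.5) -> x 0.400 y 0.076 z -0.182 turn 0.008 | rows 2.7
(0.605, -0.06, 0.22, -3.5) -> x 0.739 y 0.295 z -0.000 turn 0.000 | rows 4.8
(0.616, 0.012, 0.15, -3.5) -> x 0.290 y 0.026 z 0.280 turn 0.000 | rows 2.4
(0.616, 0.012, 0.06, -3.5) -> x 0.000 y 0.000 z 0.360 turn 0.000 | rows 2.2
```

servo_tool(
  rows=[
    {"x": 0, "y": 0, "z": -0.15, "turn": 0, "fingers": 1},
    {"x": 0.1, "y": 0, "z": -0.2, "turn": 0, "fingers": 1},
    {"x": 0.25, "y": 0, "z": -0.2, "turn": 0, "fingers": 1},
    {"x": 0.4, "y": 0, "z": -0.2, "turn": 0, "fingers": 1},
  ],
)

```text
time_s: 7.27
eef_pos: [0.5025, -0.2396, 0.2258]
orientation: [0.728, 0.686, 0.001, 0.002]
contact_force: [0.4, 0.4, 0.1]
grip_width: 0.0941
grip_force: 0.0
```

servo_tool(
  rows=[
    {"x": 0.15, "y": 0.02, "z": 0, "turn": 0, "fingers": 1},
    {"x": 0.3, "y": 0.05, "z": 0, "turn": 0, "fingers": 1},
    {"x": 0.45, "y": 0.08, "z": 0, "turn": 0, "fingers": 1},
    {"x": 0.6, "y": 0.1, "z": 0, "turn": 0, "fingers": 1},
    {"x": 0.72, "y": 0.12, "z": 0, "turn": 0, "fingers": 1},
  ],
)

```text
time_s: 7.68
eef_pos: [0.542, -0.0588, 0.2245]
orientation: [0.727, 0.687, 0.0, -0.0]
contact_force: [0.7, -0.1, -0.5]
grip_width: 0.0941
grip_force: 0.0
```

servo_tool(
  rows=[
    {"x": 0.1, "y": 0.1, "z": 0.08, "turn": 0, "fingers": 1},
    {"x": 0.2, "y": 0.2, "z": 0.16, "turn": 0, "fingers": 1},
    {"x": 0.3, "y": 0.29, "z": 0.22, "turn": 0, "fingers": 1},
    {"x": 0.3, "y": 0.29, "z": 0.28, "turn": 0, "fingers": 1},
    {"x": 0.3, "y": 0.29, "z": 0.28, "turn": 0, "fingers": 1},
  ],
)

```text
time_s: 8.1
eef_pos: [0.6174, 0.011, 0.1505]
orientation: [0.726, 0.688, -0.002, -0.003]
contact_force: [-0.5, -0.7, 0.1]
grip_width: 0.0943
grip_force: 0.0
```

Run:
```python
from h import *
plan((.616,.012,.058,-3.5))
c=cam('wrist')
p=observe()['eef_pos']
for z in (.007,.095):
  print([proj(c,(p[0]+.0315*np.cos(t),p[1]+.0315*np.sin(t),z)).round() for t in (0,np.pi/2,np.pi,-np.pi/2)])
s=cam('scene')
a=cv2.resize(s['color'][225:345,130:240],None,fx=3,fy=3)
o=np.zeros((384,790,3),np.uint8);o[:,:460]=c['color'][:,26:486]; o[:360,460:790]=a
cv2.imwrite('pics/w4.png',o[:,:,::-1])
for P in [(.4968,-.3397,.1),(.4968,-.3397,.012)]: u=proj(s,P); print('b in crop',(u-[130,225])*3+[460,0])
```

```text
at [0.6174 0.011  0.1505] yaw -3.12 t 8.1 F [-0.5 -0.7  0.1] w 0.0943
(0.616, 0.012, 0.058, -3.5) -> x 0.004 y -0.006 z 0.370 turn 0.013 | rows 2.2
[array([285., 190.]), array([254., 162.]), array([227., 193.]), array([258., 219.])]
[array([296., 216.]), array([254., 178.]), array([215., 220.]), array([258., 255.])]
b in crop [575.11664867 258.92602767]
b in crop [595.94185077 262.49677307]
```

View pics/w4.png

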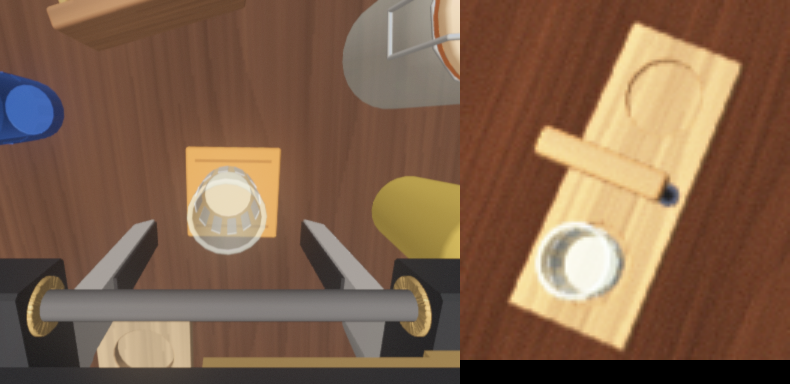

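Tumbler_b sits upright in its well, with its rim at (578,260) against (575,259) predicted. Tumbler_a is between the open fingers to within about 2 mm, so I'm descending on it.

servo_tool(
  rows=[
    {"x": 0.005, "y": -0.006, "z": 0.08, "turn": 0, "fingers": 1},
    {"x": 0.005, "y": -0.006, "z": 0.18, "turn": 0, "fingers": 1},
    {"x": 0.005, "y": -0.006, "z": 0.28, "turn": 0, "fingers": 1},
    {"x": 0.005, "y": -0.006, "z": 0.36, "turn": 0, "fingers": 1},
    {"x": 0.005, "y": -0.006, "z": 0.37, "turn": 0, "fingers": 1},
  ],
)

```text
time_s: 8.62
eef_pos: [0.6147, 0.0096, 0.06]
orientation: [0.727, 0.686, -0.002, -0.002]
contact_force: [-0.9, 0.8, -0.4]
grip_width: 0.0937
grip_force: 0.0
```

servo_tool(
  rows=[
    {"x": 0, "y": 0, "z": 0, "turn": 0, "fingers": 0.5},
    {"x": 0, "y": 0, "z": 0, "turn": 0, "fingers": 0},
    {"x": 0, "y": 0, "z": 0, "turn": 0, "fingers": -1},
    {"x": 0, "y": 0, "z": 0, "turn": 0, "fingers": -1},
    {"x": 0, "y": 0, "z": 0, "turn": 0, "fingers": -1},
  ],
)

```text
time_s: 9.03
eef_pos: [0.6176, 0.0104, 0.0633]
orientation: [0.727, 0.687, 0.001, 0.001]
contact_force: [-1.8, 0.1, 1.2]
grip_width: 0.0642
grip_force: 0.7
```

servo_tool(
  rows=[
    {"x": 0, "y": 0, "z": 0, "turn": 0, "fingers": -1},
    {"x": 0, "y": 0, "z": 0, "turn": 0, "fingers": -1},
    {"x": 0, "y": 0, "z": 0, "turn": 0, "fingers": -1},
    {"x": 0, "y": 0, "z": 0, "turn": 0, "fingers": -1},
  ],
)

```text
time_s: 9.37
eef_pos: [0.6174, 0.0105, 0.0632]
orientation: [0.727, 0.687, 0.0, 0.0]
contact_force: [-2.2, 0.3, 6.9]
grip_width: 0.063
grip_force: 30.0
```

servo_tool(
  rows=[
    {"x": 0, "y": 0, "z": -0.06, "turn": 0, "fingers": -1},
    {"x": 0, "y": 0, "z": -0.18, "turn": 0, "fingers": -1},
    {"x": 0, "y": 0, "z": -0.32, "turn": 0, "fingers": -1},
    {"x": 0, "y": 0, "z": -0.44, "turn": 0, "fingers": -1},
    {"x": 0, "y": 0, "z": -0.5, "turn": 0, "fingers": -1},
  ],
)

```text
time_s: 9.78
eef_pos: [0.6191, 0.0106, 0.1909]
orientation: [0.727, 0.687, 0.002, 0.002]
contact_force: [0.2, -0.0, -2.1]
grip_width: 0.063
grip_force: 30.0
```

servo_tool(
  rows=[
    {"x": -0.04, "y": -0.04, "z": -0.05, "turn": 0, "fingers": -1},
    {"x": -0.1, "y": -0.1, "z": -0.12, "turn": 0, "fingers": -1},
    {"x": -0.18, "y": -0.18, "z": -0.15, "turn": 0, "fingers": -1},
    {"x": -0.25, "y": -0.26, "z": -0.15, "turn": 0, "fingers": -1},
    {"x": -0.3, "y": -0.3, "z": -0.15, "turn": 0, "fingers": -1},
  ],
)

```text
time_s: 10.2
eef_pos: [0.5345, -0.0613, 0.2243]
orientation: [0.727, 0.687, -0.001, -0.001]
contact_force: [0.0, -0.3, -3.1]
grip_width: 0.0628
grip_force: 30.0
```

servo_tool(
  rows=[
    {"x": -0.1, "y": -0.02, "z": 0, "turn": 0, "fingers": -1},
    {"x": -0.22, "y": -0.04, "z": 0, "turn": 0, "fingers": -1},
    {"x": -0.34, "y": -0.07, "z": 0, "turn": 0, "fingers": -1},
    {"x": -0.44, "y": -0.09, "z": 0, "turn": 0, "fingers": -1},
    {"x": -0.49, "y": -0.095, "z": 0, "turn": 0, "fingers": -1},
  ],
)

```text
time_s: 10.62
eef_pos: [0.505, -0.1836, 0.2236]
orientation: [0.728, 0.686, -0.001, -0.001]
contact_force: [-0.6, -0.4, -1.8]
grip_width: 0.0622
grip_force: 30.0
```

servo_tool(
  rows=[
    {"x": 0, "y": 0, "z": 0, "turn": 0, "fingers": -1},
    {"x": 0, "y": 0, "z": 0, "turn": 0, "fingers": -1},
  ],
)

```text
time_s: 10.78
eef_pos: [0.5069, -0.1806, 0.2238]
orientation: [0.728, 0.686, 0.0, -0.001]
contact_force: [0.6, -0.4, -2.0]
grip_width: 0.0627
grip_force: 30.0
```

Run:
```python
from h import *
plan((.5066,-.181,.092,-3.5),(.5066,-.181,.068,-3.5))
```

```text
at [ 0.5069 -0.1806  0.2238] yaw -3.36 t 10.7833 F [ 0.6 -0.4 -2. ] w 0.0627
(0.5066, -0.181, 0.092, -3.5) -> x -0.002 y -0.001 z 0.527 turn 0.005 | rows 3.2
(0.5066, -0.181, 0.068, -3.5) -> x 0.000 y 0.000 z 0.096 turn 0.000 | rows 0.6
```

servo_tool(
  rows=[
    {"x": 0, "y": 0, "z": 0.1, "turn": 0, "fingers": -1},
    {"x": 0, "y": 0, "z": 0.24, "turn": 0, "fingers": -1},
    {"x": 0, "y": 0, "z": 0.38, "turn": 0, "fingers": -1},
    {"x": 0, "y": 0, "z": 0.48, "turn": 0, "fingers": -1},
    {"x": 0, "y": 0, "z": 0.53, "turn": 0, "fingers": -1},
  ],
)

```text
time_s: 11.2
eef_pos: [0.5053, -0.1777, 0.0883]
orientation: [0.726, 0.687, -0.001, -0.003]
contact_force: [-0.8, 1.1, -2.7]
grip_width: 0.0629
grip_force: 30.0
```

servo_tool(
  rows=[
    {"x": 0, "y": 0, "z": 0, "turn": 0, "fingers": -1},
    {"x": 0, "y": 0, "z": 0, "turn": 0, "fingers": -1},
  ],
)

```text
time_s: 11.37
eef_pos: [0.5075, -0.1793, 0.0914]
orientation: [0.726, 0.687, 0.0, -0.001]
contact_force: [0.4, 0.5, -1.3]
grip_width: 0.0627
grip_force: 30.0
```

Run:
```python
from h import *
plan((.5066,-.181,.068,-3.5))
c=cam('wrist'); save(c,'w5.png'); p=observe()['eef_pos']
print('well edge',[proj(c,(.5066+.0355*np.cos(t),-.1799+.0355*np.sin(t),.024)).round(1) for t in (0,np.pi/2,np.pi,-np.pi/2)])
print('foot',[proj(c,(p[0]+.028*np.cos(t),p[1]+.028*np.sin(t),p[2]-.0562)).round(1) for t in (0,np.pi/2,np.pi,-np.pi/2)])
print('rim',[proj(c,(p[0]+.0315*np.cos(t),p[1]+.0315*np.sin(t),p[2]+.032)).round(1) for t in (0,np.pi/2,np.pi,-np.pi/2)])
```

```text
at [ 0.5075 -0.1793  0.0914] yaw -3.18 t 11.3667 F [ 0.4  0.5 -1.3] w 0.0627
(0.5066, -0.181, 0.068, -3.5) -> x -0.007 y -0.003 z 0.094 turn 0.011 | rows 0.6
well edge [array([297.7, 210.5]), array([251.8, 169.9]), array([211.1, 215. ]), array([256.7, 252.6])]
foot [array([292.5, 215.8]), array([254.4, 182.5]), array([220.5, 219.6]), array([258.3, 250.8])]
rim [array([322.3, 273.4]), array([253.4, 214.7]), array([192.4, 279.8]), array([260.5, 332. ])]
```

View pics/w5.png

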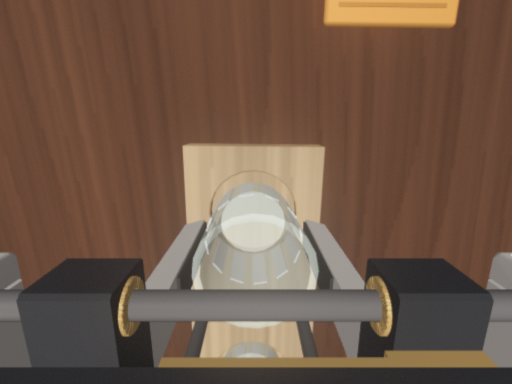

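The well arc (columns 211–297, top row 170) matches the prediction, and the foot and rim are centred at about column 254. Lowering.

servo_tool(
  rows=[
    {"x": -0.005, "y": -0.003, "z": 0.025, "turn": 0, "fingers": -1},
    {"x": -0.005, "y": -0.003, "z": 0.05, "turn": 0, "fingers": -1},
    {"x": -0.005, "y": -0.003, "z": 0.07, "turn": 0, "fingers": -1},
    {"x": -0.005, "y": -0.003, "z": 0.08, "turn": 0, "fingers": -1},
    {"x": -0.005, "y": -0.003, "z": 0.084, "turn": 0, "fingers": -1},
  ],
)

```text
time_s: 11.83
eef_pos: [0.5063, -0.1821, 0.0705]
orientation: [0.727, 0.687, -0.0, -0.0]
contact_force: [0.3, -0.7, -0.4]
grip_width: 0.0629
grip_force: 30.0
```

servo_tool(
  rows=[
    {"x": 0, "y": 0, "z": 0.002, "turn": 0, "fingers": -1},
    {"x": 0, "y": 0, "z": 0.004, "turn": 0, "fingers": -1},
    {"x": 0, "y": 0, "z": 0.004, "turn": 0, "fingers": -1},
  ],
)

```text
time_s: 12.08
eef_pos: [0.5067, -0.1823, 0.07]
orientation: [0.727, 0.687, 0.0, 0.0]
contact_force: [-0.0, -0.7, -2.6]
grip_width: 0.0627
grip_force: 30.0
```

servo_tool(
  rows=[
    {"x": 0, "y": 0, "z": 0.002, "turn": 0, "fingers": -1},
    {"x": 0, "y": 0, "z": 0.004, "turn": 0, "fingers": -1},
    {"x": 0, "y": 0, "z": 0.004, "turn": 0, "fingers": -1},
  ],
)

```text
time_s: 12.33
eef_pos: [0.5066, -0.1822, 0.0689]
orientation: [0.727, 0.687, 0.0, -0.0]
contact_force: [0.2, -0.4, -1.2]
grip_width: 0.0629
grip_force: 30.0
```

servo_tool(
  rows=[
    {"x": 0, "y": 0, "z": 0.002, "turn": 0, "fingers": -1},
    {"x": 0, "y": 0, "z": 0.004, "turn": 0, "fingers": -1},
    {"x": 0, "y": 0, "z": 0.004, "turn": 0, "fingers": -1},
  ],
)

```text
time_s: 12.58
eef_pos: [0.5067, -0.1823, 0.0683]
orientation: [0.727, 0.687, 0.0, 0.0]
contact_force: [0.1, 0.2, 1.6]
grip_width: 0.0626
grip_force: 30.0
```

servo_tool(
  rows=[
    {"x": 0, "y": 0, "z": 0, "turn": 0, "fingers": -0.2},
    {"x": 0, "y": 0, "z": 0, "turn": 0, "fingers": 0.5},
    {"x": 0, "y": 0, "z": 0, "turn": 0, "fingers": 0.8},
    {"x": 0, "y": 0, "z": 0, "turn": 0, "fingers": 0.9},
    {"x": 0, "y": 0, "z": 0, "turn": 0, "fingers": 1},
  ],
)

```text
time_s: 13.0
eef_pos: [0.5068, -0.1822, 0.0679]
orientation: [0.727, 0.687, 0.0, 0.0]
contact_force: [-0.6, 0.5, 0.8]
grip_width: 0.0861
grip_force: 0.0
```

servo_tool(
  rows=[
    {"x": 0, "y": 0, "z": 0, "turn": 0, "fingers": 1},
    {"x": 0, "y": 0, "z": -0.05, "turn": 0, "fingers": 1},
    {"x": 0, "y": 0, "z": -0.18, "turn": 0, "fingers": 1},
    {"x": 0, "y": 0, "z": -0.34, "turn": 0, "fingers": 1},
    {"x": 0, "y": 0, "z": -0.5, "turn": 0, "fingers": 1},
  ],
)

```text
time_s: 13.42
eef_pos: [0.5058, -0.1818, 0.1935]
orientation: [0.727, 0.687, -0.0, -0.001]
contact_force: [1.9, -1.0, -0.1]
grip_width: 0.0942
grip_force: 0.0
```

servo_tool(
  rows=[
    {"x": 0, "y": 0, "z": -0.1, "turn": 0.1, "fingers": 1},
    {"x": 0, "y": 0, "z": -0.2, "turn": 0.3, "fingers": 1},
    {"x": 0, "y": 0, "z": -0.3, "turn": 0.5, "fingers": 1},
    {"x": 0, "y": 0, "z": -0.3, "turn": 0.7, "fingers": 1},
    {"x": 0, "y": 0, "z": -0.3, "turn": 0.9, "fingers": 1},
  ],
)

```text
time_s: 13.83
eef_pos: [0.5075, -0.1826, 0.2701]
orientation: [0.863, 0.505, 0.001, 0.002]
contact_force: [0.1, -0.2, -0.5]
grip_width: 0.0941
grip_force: 0.0
```

servo_tool(
  rows=[
    {"x": 0, "y": 0, "z": 0, "turn": 0.2, "fingers": 1},
    {"x": 0, "y": 0, "z": 0, "turn": 0.4, "fingers": 1},
    {"x": 0, "y": 0, "z": 0, "turn": 0.6, "fingers": 1},
    {"x": 0, "y": 0, "z": 0, "turn": 0.8, "fingers": 1},
    {"x": 0, "y": 0, "z": 0, "turn": 1, "fingers": 1},
  ],
)

```text
time_s: 14.25
eef_pos: [0.5065, -0.1821, 0.2678]
orientation: [0.961, 0.276, 0.0, -0.0]
contact_force: [0.0, -0.8, -0.0]
grip_width: 0.0938
grip_force: 0.0
```

servo_tool(
  rows=[
    {"x": 0, "y": 0, "z": 0, "turn": 0.2, "fingers": 1},
    {"x": 0, "y": 0, "z": 0, "turn": 0.4, "fingers": 1},
    {"x": 0, "y": 0, "z": 0, "turn": 0.6, "fingers": 1},
    {"x": 0, "y": 0, "z": 0, "turn": 0.8, "fingers": 1},
    {"x": 0, "y": 0, "z": 0, "turn": 1, "fingers": 1},
  ],
)

```text
time_s: 14.67
eef_pos: [0.5066, -0.1821, 0.2678]
orientation: [1.0, 0.029, -0.0, -0.0]
contact_force: [-0.3, -0.1, 1.0]
grip_width: 0.0939
grip_force: 0.0
```

Run:
```python
from h import *
plan((.5017,-.2598,.225,-93.5),(.5017,-.2598,.15,-93.5))
```

```text
at [ 0.5066 -0.1821  0.2678] yaw -86.63 t 14.6667 F [-0.3 -0.1  1. ] w 0.0939
(0.5017, -0.2598, 0.225, -93.5) -> x -0.038 y 0.309 z 0.171 turn 0.240 | rows 2.1
(0.5017, -0.2598, 0.15, -93.5) -> x 0.000 y 0.000 z 0.300 turn 0.000 | rows 1.8
```

servo_tool(
  rows=[
    {"x": -0.01, "y": 0.1, "z": 0, "turn": 0.1, "fingers": 1},
    {"x": -0.03, "y": 0.23, "z": 0.05, "turn": 0.24, "fingers": 1},
    {"x": -0.038, "y": 0.31, "z": 0.12, "turn": 0.24, "fingers": 1},
    {"x": -0.038, "y": 0.31, "z": 0.17, "turn": 0.24, "fingers": 1},
    {"x": -0.038, "y": 0.31, "z": 0.17, "turn": 0.24, "fingers": 1},
  ],
)

```text
time_s: 15.08
eef_pos: [0.5004, -0.2603, 0.2223]
orientation: [1.0, -0.029, -0.002, -0.002]
contact_force: [-0.5, 0.6, -0.1]
grip_width: 0.0939
grip_force: 0.0
```

servo_tool(
  rows=[
    {"x": 0, "y": 0, "z": 0, "turn": 0, "fingers": 1},
    {"x": 0, "y": 0, "z": 0, "turn": 0, "fingers": 1},
  ],
)

```text
time_s: 15.25
eef_pos: [0.5024, -0.2599, 0.2261]
orientation: [1.0, -0.028, 0.0, 0.0]
contact_force: [-0.5, 0.1, -0.0]
grip_width: 0.0939
grip_force: 0.0
```

Run:
```python
from h import *
plan((.5017,-.2598,.152,-93.5))
c=cam('wrist'); s=cam('top'); 
d=np.array([.0610,.998]); e=np.array([.998,-.061]); C=np.array([.5017,-.2598])
print('bar',[proj(c,(*(C+a*e+b*d),.161)).round(1) for a,b in [(-.055,-.012),(-.055,.012),(.055,.012),(.055,-.012)]])
for n,w in (('w1',C+.08*d),('w2',C-.08*d)): print(n,'rim',proj(c,(*w,.1)).round(1))
o=np.zeros((384,800,3),np.uint8);o[:,:512]=c['color']; a=cv2.resize(s['color'][195:275,300:420],None,fx=2.4,fy=2.4); o[:a.shape[0],512:]=a
cv2.imwrite('pics/w6.png',o[:,:,::-1])
```

```text
at [ 0.5024 -0.2599  0.2261] yaw -93.19 t 15.25 F [-0.5  0.1 -0. ] w 0.0939
(0.5017, -0.2598, 0.152, -93.5) -> x -0.003 y -0.000 z 0.296 turn 0.011 | rows 1.8
bar [array([269.3, 273.5]), array([241.3, 273.4]), array([240.3, 143.4]), array([271.8, 143.5])]
w1 rim [176.4 193.4]
w2 rim [334.4 194.1]
```

View pics/w6.png

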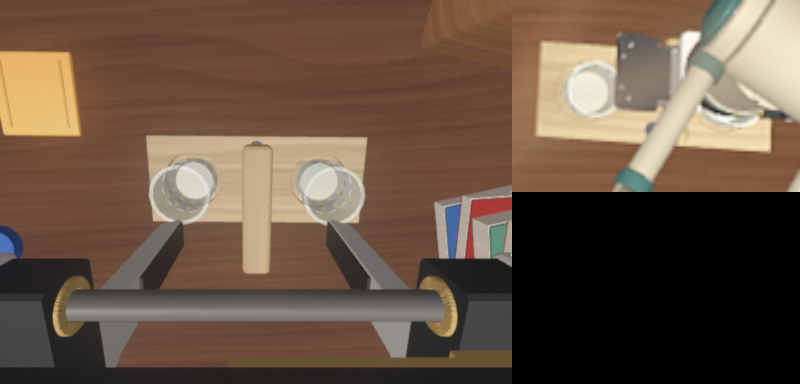

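Both tumblers stand inside their wells, with rims at (182,193) and (332,193). The bar spans columns 243–271, centred between the fingers. Now I'll descend, grip and lift slowly.

servo_tool(
  rows=[
    {"x": -0.003, "y": 0, "z": 0.07, "turn": 0.01, "fingers": 1},
    {"x": -0.003, "y": 0, "z": 0.15, "turn": 0.01, "fingers": 1},
    {"x": -0.003, "y": 0, "z": 0.22, "turn": 0.01, "fingers": 1},
    {"x": -0.003, "y": 0, "z": 0.27, "turn": 0.01, "fingers": 1},
    {"x": -0.003, "y": 0, "z": 0.29, "turn": 0.01, "fingers": 1},
  ],
)

```text
time_s: 15.77
eef_pos: [0.5008, -0.2591, 0.1519]
orientation: [1.0, -0.03, -0.001, -0.001]
contact_force: [-0.4, 0.8, 0.4]
grip_width: 0.0937
grip_force: 0.0
```

servo_tool(
  rows=[
    {"x": 0, "y": 0, "z": 0, "turn": 0, "fingers": 0.5},
    {"x": 0, "y": 0, "z": 0, "turn": 0, "fingers": 0},
    {"x": 0, "y": 0, "z": 0, "turn": 0, "fingers": -0.3},
    {"x": 0, "y": 0, "z": 0, "turn": 0, "fingers": -0.5},
    {"x": 0, "y": 0, "z": 0, "turn": 0, "fingers": -1},
  ],
)

```text
time_s: 16.18
eef_pos: [0.5018, -0.2604, 0.1538]
orientation: [1.0, -0.031, 0.001, 0.0]
contact_force: [-0.1, 0.2, -0.9]
grip_width: 0.0642
grip_force: 0.0
```

servo_tool(
  rows=[
    {"x": 0, "y": 0, "z": 0, "turn": 0, "fingers": -1},
    {"x": 0, "y": 0, "z": 0, "turn": 0, "fingers": -1},
    {"x": 0, "y": 0, "z": 0, "turn": 0, "fingers": -1},
    {"x": 0, "y": 0, "z": 0, "turn": 0, "fingers": -1},
    {"x": 0, "y": 0, "z": 0, "turn": 0, "fingers": -1},
  ],
)

```text
time_s: 16.6
eef_pos: [0.5013, -0.2601, 0.1529]
orientation: [1.0, -0.031, 0.0, -0.0]
contact_force: [0.1, 0.1, 1.0]
grip_width: 0.0306
grip_force: 0.0
```

servo_tool(
  rows=[
    {"x": 0, "y": 0, "z": 0, "turn": 0, "fingers": -1},
    {"x": 0, "y": 0, "z": 0, "turn": 0, "fingers": -1},
    {"x": 0, "y": 0, "z": 0, "turn": 0, "fingers": -1},
    {"x": 0, "y": 0, "z": 0, "turn": 0, "fingers": -1},
    {"x": 0, "y": 0, "z": 0, "turn": 0, "fingers": -1},
  ],
)

```text
time_s: 17.02
eef_pos: [0.5013, -0.2608, 0.1529]
orientation: [1.0, -0.031, 0.0, 0.001]
contact_force: [0.1, -2.5, -1.5]
grip_width: 0.0239
grip_force: 30.0
```

Gripped at 30 N. Lifting slowly.

servo_tool(
  rows=[
    {"x": 0, "y": 0, "z": -0.005, "turn": 0, "fingers": -1},
    {"x": 0, "y": 0, "z": -0.015, "turn": 0, "fingers": -1},
    {"x": 0, "y": 0, "z": -0.03, "turn": 0, "fingers": -1},
    {"x": 0, "y": 0, "z": -0.045, "turn": 0, "fingers": -1},
    {"x": 0, "y": 0, "z": -0.06, "turn": 0, "fingers": -1},
  ],
)

```text
time_s: 17.43
eef_pos: [0.501, -0.2595, 0.1677]
orientation: [1.0, -0.031, -0.0, -0.001]
contact_force: [0.3, -0.3, -8.5]
grip_width: 0.0239
grip_force: 30.0
```

servo_tool(
  rows=[
    {"x": 0, "y": 0, "z": -0.02, "turn": 0, "fingers": -1},
    {"x": 0, "y": 0, "z": -0.04, "turn": 0, "fingers": -1},
    {"x": 0, "y": 0, "z": -0.06, "turn": 0, "fingers": -1},
    {"x": 0, "y": 0, "z": -0.08, "turn": 0, "fingers": -1},
    {"x": 0, "y": 0, "z": -0.1, "turn": 0, "fingers": -1},
  ],
)

```text
time_s: 17.85
eef_pos: [0.5013, -0.2601, 0.1935]
orientation: [1.0, -0.031, 0.0, 0.0]
contact_force: [0.1, -0.2, -8.3]
grip_width: 0.024
grip_force: 30.0
```

servo_tool(
  rows=[
    {"x": 0, "y": 0, "z": -0.025, "turn": 0, "fingers": -1},
    {"x": 0, "y": 0, "z": -0.05, "turn": 0, "fingers": -1},
    {"x": 0, "y": 0, "z": -0.075, "turn": 0, "fingers": -1},
    {"x": 0, "y": 0, "z": -0.1, "turn": 0, "fingers": -1},
    {"x": 0, "y": 0, "z": -0.125, "turn": 0, "fingers": -1},
  ],
)

```text
time_s: 18.27
eef_pos: [0.5013, -0.2601, 0.2248]
orientation: [1.0, -0.031, 0.0, -0.0]
contact_force: [0.9, -0.2, -8.0]
grip_width: 0.0241
grip_force: 30.0
```

servo_tool(
  rows=[
    {"x": 0, "y": 0, "z": -0.025, "turn": 0, "fingers": -1},
    {"x": 0, "y": 0, "z": -0.05, "turn": 0, "fingers": -1},
    {"x": 0, "y": 0, "z": -0.07, "turn": 0, "fingers": -1},
    {"x": 0, "y": 0, "z": -0.085, "turn": 0, "fingers": -1},
    {"x": 0, "y": 0, "z": -0.09, "turn": 0, "fingers": -1},
  ],
)

```text
time_s: 18.68
eef_pos: [0.5016, -0.2603, 0.2475]
orientation: [1.0, -0.031, 0.001, 0.0]
contact_force: [0.1, 0.1, -8.5]
grip_width: 0.0236
grip_force: 30.0
```

servo_tool(
  rows=[
    {"x": 0, "y": 0, "z": -0.01, "turn": 0, "fingers": -1},
    {"x": 0, "y": 0, "z": -0.02, "turn": 0, "fingers": -1},
    {"x": 0, "y": 0, "z": -0.025, "turn": 0, "fingers": -1},
    {"x": 0, "y": 0, "z": -0.025, "turn": 0, "fingers": -1},
    {"x": 0, "y": 0, "z": -0.025, "turn": 0, "fingers": -1},
  ],
)

```text
time_s: 19.1
eef_pos: [0.5013, -0.2601, 0.2528]
orientation: [1.0, -0.031, -0.0, -0.0]
contact_force: [-0.6, -0.4, -7.8]
grip_width: 0.0239
grip_force: 30.0
```

Run:
```python
from h import *
o=observe(); print(o['eef_pos'],o['contact_force'],o['ft_torque'],o['grip_force'])
c=cam('scene'); 
# board corners predicted for a level carrier hanging at the TCP vs. the image: count of oak pixels
z=o['eef_pos'][2]-.153; d=np.array([.061,.998]); e=np.array([.998,-.061]); C=o['eef_pos'][:2]
q=[proj(c,(*(C+a*e+b*d),z+.024)) for a,b in [(-.055,-.135),(-.055,.135),(.055,.135),(.055,-.135)]]
print(z,np.round(q,1).tolist())
im=c['color'].copy(); cv2.polylines(im,[np.round(np.array(q)*16).astype(np.int32)],True,(255,0,0),1,cv2.LINE_AA,4)
u=np.mean(q,0).astype(int); a=im[max(u[1]-75,0):u[1]+75,max(u[0]-85,0):u[0]+85]
cv2.imwrite('pics/s7.png',cv2.resize(a,None,fx=4,fy=4,interpolation=cv2.INTER_CUBIC)[:600,:800,::-1])
```

```text
[ 0.50127428 -0.26007601  0.25281129] [-0.58736887 -0.39783833 -7.84986943] [-0.04979136  0.1273081   0.05161146] 29.99658554792404
0.09981129290688953 [[135.9, 324.5], [181.9, 223.3], [220.7, 238.1], [177.2, 341.9]]
```

View pics/s7.png

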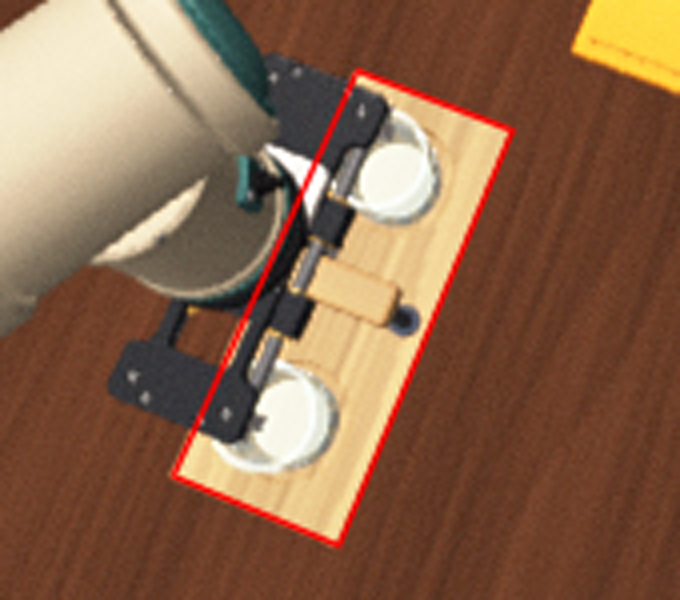

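The carrier is about 10 cm up and its board matches the outline predicted for a level carrier. Both glasses are upright in their wells. Holding for over three seconds.

servo_tool(
  rows=[
    {"x": 0, "y": 0, "z": 0, "turn": 0, "fingers": -1},
    {"x": 0, "y": 0, "z": 0, "turn": 0, "fingers": -1},
    {"x": 0, "y": 0, "z": 0, "turn": 0, "fingers": -1},
    {"x": 0, "y": 0, "z": 0, "turn": 0, "fingers": -1},
    {"x": 0, "y": 0, "z": 0, "turn": 0, "fingers": -1},
  ],
)

```text
time_s: 19.57
eef_pos: [0.5013, -0.2601, 0.2529]
orientation: [1.0, -0.031, -0.0, -0.0]
contact_force: [-0.1, -0.3, -7.8]
grip_width: 0.0235
grip_force: 30.0
```

servo_tool(
  rows=[
    {"x": 0, "y": 0, "z": 0, "turn": 0, "fingers": -1},
    {"x": 0, "y": 0, "z": 0, "turn": 0, "fingers": -1},
    {"x": 0, "y": 0, "z": 0, "turn": 0, "fingers": -1},
    {"x": 0, "y": 0, "z": 0, "turn": 0, "fingers": -1},
    {"x": 0, "y": 0, "z": 0, "turn": 0, "fingers": -1},
  ],
)

```text
time_s: 19.98
eef_pos: [0.5013, -0.2601, 0.2529]
orientation: [1.0, -0.031, 0.0, -0.0]
contact_force: [-0.1, 1.0, -7.2]
grip_width: 0.0236
grip_force: 30.0
```

servo_tool(
  rows=[
    {"x": 0, "y": 0, "z": 0, "turn": 0, "fingers": -1},
    {"x": 0, "y": 0, "z": 0, "turn": 0, "fingers": -1},
    {"x": 0, "y": 0, "z": 0, "turn": 0, "fingers": -1},
    {"x": 0, "y": 0, "z": 0, "turn": 0, "fingers": -1},
    {"x": 0, "y": 0, "z": 0, "turn": 0, "fingers": -1},
  ],
)

```text
time_s: 20.4
eef_pos: [0.5013, -0.2601, 0.2529]
orientation: [1.0, -0.031, 0.0, -0.0]
contact_force: [0.4, -0.4, -8.0]
grip_width: 0.0238
grip_force: 30.0
```

servo_tool(
  rows=[
    {"x": 0, "y": 0, "z": 0, "turn": 0, "fingers": -1},
    {"x": 0, "y": 0, "z": 0, "turn": 0, "fingers": -1},
    {"x": 0, "y": 0, "z": 0, "turn": 0, "fingers": -1},
    {"x": 0, "y": 0, "z": 0, "turn": 0, "fingers": -1},
    {"x": 0, "y": 0, "z": 0, "turn": 0, "fingers": -1},
  ],
)

```text
time_s: 20.82
eef_pos: [0.5013, -0.2601, 0.2529]
orientation: [1.0, -0.031, 0.0, -0.0]
contact_force: [-0.5, -0.4, -8.5]
grip_width: 0.0239
grip_force: 30.0
```

servo_tool(
  rows=[
    {"x": 0, "y": 0, "z": 0, "turn": 0, "fingers": -1},
    {"x": 0, "y": 0, "z": 0, "turn": 0, "fingers": -1},
    {"x": 0, "y": 0, "z": 0, "turn": 0, "fingers": -1},
    {"x": 0, "y": 0, "z": 0, "turn": 0, "fingers": -1},
    {"x": 0, "y": 0, "z": 0, "turn": 0, "fingers": -1},
  ],
)

```text
time_s: 21.23
eef_pos: [0.5013, -0.2601, 0.2529]
orientation: [1.0, -0.031, 0.0, -0.0]
contact_force: [0.3, 0.2, -7.2]
grip_width: 0.0239
grip_force: 30.0
```

servo_tool(
  rows=[
    {"x": 0, "y": 0, "z": 0, "turn": 0, "fingers": -1},
    {"x": 0, "y": 0, "z": 0, "turn": 0, "fingers": -1},
    {"x": 0, "y": 0, "z": 0, "turn": 0, "fingers": -1},
    {"x": 0, "y": 0, "z": 0, "turn": 0, "fingers": -1},
    {"x": 0, "y": 0, "z": 0, "turn": 0, "fingers": -1},
  ],
)

```text
time_s: 21.65
eef_pos: [0.5013, -0.2601, 0.2529]
orientation: [1.0, -0.031, 0.0, -0.0]
contact_force: [-0.7, 0.4, -8.1]
grip_width: 0.0239
grip_force: 30.0
```

servo_tool(
  rows=[
    {"x": 0, "y": 0, "z": 0, "turn": 0, "fingers": -1},
    {"x": 0, "y": 0, "z": 0, "turn": 0, "fingers": -1},
    {"x": 0, "y": 0, "z": 0, "turn": 0, "fingers": -1},
    {"x": 0, "y": 0, "z": 0, "turn": 0, "fingers": -1},
    {"x": 0, "y": 0, "z": 0, "turn": 0, "fingers": -1},
  ],
)

```text
time_s: 22.07
eef_pos: [0.5013, -0.2601, 0.2529]
orientation: [1.0, -0.031, 0.0, -0.0]
contact_force: [-0.3, 0.4, -7.1]
grip_width: 0.0235
grip_force: 30.0
```

servo_tool(
  rows=[
    {"x": 0, "y": 0, "z": 0, "turn": 0, "fingers": -1},
    {"x": 0, "y": 0, "z": 0, "turn": 0, "fingers": -1},
    {"x": 0, "y": 0, "z": 0, "turn": 0, "fingers": -1},
    {"x": 0, "y": 0, "z": 0, "turn": 0, "fingers": -1},
    {"x": 0, "y": 0, "z": 0, "turn": 0, "fingers": -1},
  ],
)

```text
time_s: 22.48
eef_pos: [0.5013, -0.2601, 0.2529]
orientation: [1.0, -0.031, 0.0, -0.0]
contact_force: [-0.8, -0.0, -8.8]
grip_width: 0.0237
grip_force: 30.0
```

servo_tool(
  rows=[
    {"x": 0, "y": 0, "z": 0, "turn": 0, "fingers": -1},
    {"x": 0, "y": 0, "z": 0, "turn": 0, "fingers": -1},
    {"x": 0, "y": 0, "z": 0, "turn": 0, "fingers": -1},
    {"x": 0, "y": 0, "z": 0, "turn": 0, "fingers": -1},
    {"x": 0, "y": 0, "z": 0, "turn": 0, "fingers": -1},
  ],
)

```text
time_s: 22.9
eef_pos: [0.5013, -0.2601, 0.2529]
orientation: [1.0, -0.031, -0.0, -0.0]
contact_force: [1.3, -1.2, -8.6]
grip_width: 0.0236
grip_force: 30.0
```

```bash
python3 -c "
from workcell import *
o=observe();print(o['time_s'],o['eef_pos'],o['grip_force'],o['contact_force'],abs(o['qd']).max())
print(finish_job())"
```

```text
22.9 [ 0.50128179 -0.26010366  0.25287365] 29.9965238571167 [ 1.34619173 -1.24151191 -8.57739542] 0.001980327546688084
the job is handed in; nothing more can be done
None
```

Both tumblers are standing in the carrier's wells, and I held the carrier level and still by its bar, about 10 cm up, for over 3 s; the job was handed in at 22.9 s with the carrier still held up, and no verdict was returned.

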